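Start up the stirred heating bath from a cold bench

TASK

Bring the stirred heating bath into service: switch on the power strip with its red rocker, then switch on the red mains rocker of the beige controller, then its blue stirrer rocker, and last press the green start key all the way in and let it spring back. Leave the red stop key and the two grey arrow keys alone, do not disturb the pot, bottle, weight or carton standing about, and finish with all three rockers still on.

Things in the scene. Friction and masses are not known exactly. Their poses are not given: they have to be found in the camera images.
- console: The bath's controller: beige desk console fixed to the bench, 230 (x) x 300 (y) mm; origin at the centre of its underside, +x its back, +y its left for the operator at -x. Slate panel rises backwards at 0.21 rad from 55 to 89 mm high, then a flat deck. Front row from the left: mains rocker, stirrer rocker, start key, stop key; arrow keys behind the keys, a flat display behind the rockers.
- mains_on (a point): Red mains rocker, 32 (up the panel) x 24 mm, off at the start: point on its ON half, 12 mm from the pivot. The ON half, at the back and with a white bar, stands up 0.4 rad from the panel when off; the other lies parallel, 7 mm above the panel (bezel 3.5 mm). At about 5 N it snaps over and lies level, its end 6 mm lower. Site, when off: z out of the panel, x up the panel; turns with it.
- stirrer_on (a point): Blue stirrer rocker, the same make and size as the mains rocker, 60 mm to its right on the panel: the same point on its ON half, the same axes.
- start_top (a point): Green start key: the centre of its top face. A 24 mm square cap, 9 mm above the panel, with 5 mm of travel along the panel normal against a spring, about 4 N at the bottom; it springs back when let go. Site z is the panel's outward normal, x points up the panel.
- stop_top (a point): Red stop key, same size, 60 mm to the right of the start key: centre of its top face. Leave alone.
- up_top (a point): Grey up-arrow key, same size, 65 mm behind the start key: centre of its top face. Leave alone.
- down_top (a point): Grey down-arrow key, same size, 65 mm behind the stop key: centre of its top face. Leave alone.
- mains (a joint): Mains rocker, rad: 0 off, 0.4 on; the middle is 0.2 and it snaps to the nearer end.
- stirrer (a joint): Stirrer rocker, rad: 0 off, 0.4 on, likewise.
- start (a joint): Start key, m: 0 released, 0.005 fully in.
- stop (a joint): Stop key, m: 0 released, 0.005 fully in.
- up (a joint): Up key, m: 0 released, 0.005 fully in.
- down (a joint): Down key, m: 0 released, 0.005 fully in.
- strip: White power strip screwed to the bench, to the left or the right of the controller: 270 (x) x 65 (y) x 39 mm. Origin at the centre of its underside, x along it. Three sockets, the one nearest the robot holding a black plug (60 mm high); the master rocker is at its far end, 90 mm along +x from the origin.
- strip_rocker_on (a point): Red master rocker of the strip, off at the start, same make and size as those of the controller, on the strip's level top face 40 mm above the bench: point on its ON half, 12 mm from the pivot. The ON half, away from the sockets (the strip's +x), has a white bar. Site, when off: z up, x along the strip to the ON end.
- strip_rocker (a joint): Strip rocker, rad: 0 off, 0.4 on, likewise.
- bath_base: Heating and stirring base of the bath, fixed to the bench on the other side of the controller from the strip: beige box 200 x 140 mm, 56 mm high with its round steel plate. Origin at the centre of its underside. No controls on it.
- pot: Lidded steel pot of the bath, loose on the base's plate: 110 mm across, 114 mm high with the lid's knob and temperature probe, origin at the centre of its underside; its top is 170 mm above the bench. Leave alone.
- bottle: Amber bottle, 56 mm diameter, 115 mm high, standing between the robot and the controller. Origin at the centre of its underside. Leave alone.
- weight: Brass knob weight, 38 mm diameter, 64 mm high, standing between the robot and the controller. Origin at the centre of its underside. Leave alone.
- carton: Small open cardboard carton, 90 x 75 x 55 mm, standing to the left of the controller, beyond the strip or the bath base. Origin at the centre of its underside. Leave alone.

How it is judged:
On the way, in this order (a step that is already met when the one before it is completed fails the run):
1. the power strip is switched on (value of joint strip_rocker above 0.3 rad), for 0.1 s.
2. the controller's mains rocker is switched on (value of joint mains above 0.3 rad), for 0.1 s.
3. the stirrer rocker is switched on (value of joint stirrer above 0.3 rad), for 0.1 s.
4. the start key is pressed in by the fingers (value of joint start above 0.0038 m and contact force between the fingers and start above 1 N), for 0.05 s.
At the end, for the whole second after the job is handed in: All three rockers are on (joint above 0.3 of 0.4 rad), all four keys are released (within 1 mm), and the pot, bottle, weight and carton are within 15 mm of where they stood (value of joint each of strip_rocker, mains, stirrer above 0.3 rad and value of joint each of start, stop, up, down below 0.001 m and distance of each of pot, bottle, weight, carton from where it was at the start of the episode below 0.015 m); the robot touches nothing.
It fails at once if the mains rocker is switched on before the power strip (value of joint mains above 0.3 rad and value of joint strip_rocker below 0.2 rad).
It fails at once if the stirrer is switched on before the mains (value of joint stirrer above 0.3 rad and value of joint mains below 0.2 rad).
It fails at once if the start key is pressed before the stirrer is on (value of joint start above 0.0025 m and value of joint stirrer below 0.2 rad).
It fails at once if the stop key or an arrow key is pressed (more than half of its travel) (value of joint any of stop, up, down above 0.0025 m).
It fails at once if the pot, bottle, weight or carton is lifted, tipped or pushed away (moved more than 15 mm or tilted more than 0.3 rad) (distance of any of pot, bottle, weight, carton from where it was at the start of the episode above 0.015 m or angle between any of pot, bottle, weight's own z axis and vertical above 0.3 rad).
It also fails if it takes over 53 s, if anything falls off the work surface, if the arm or the gripper's body presses on something with over 40 N, if the wrist force passes 120 N, or if a joint passes its speed limit or range.

ROBOT

A 6-joint arm with a two-finger parallel gripper is mounted at the origin on the work surface. World frame = base frame: x ahead of the robot, y to its left, z up, the work surface at z = 0. Lengths are in m, angles in rad, forces in N, time in s.
With the tool pointing down it reaches from about 0.325 to 0.9 m from the base axis. Payload 6.1 kg.
Tool frame: the origin (TCP) lies midway between the tips of the shut fingers; the grasp point (between the pads) lies 19 mm behind it (pinch_z is the distance from the TCP to the grasp point, in m); z points along the fingers, y is the line along which they close (so a half turn about z gives the same grasp; the last joint's range is limited). The gripper opens to 87 mm and grips with 3 to 60 N. Pads are 19 mm wide; open, the fingers measure 117 mm over their backs; the gripper's body (75 mm by 190 mm) begins 51 mm behind the grasp point.
Start: joints at [1.156, 0.22, 1.526, -0, 1.395, -0.126], TCP at [0.178, 0.599, 0.223] pointing down, gripper open.
Joint ranges: [-2.98, 2.98], [-0.91, 2.08], [0.09, 2.57], [-1.24, 4.39], [0.2, 2.65], [-2.68, 2.68]. Speed limits (rad/s): [2.57, 2.57, 3.01, 3.14, 3.14, 3.14].

INTERFACE

Orientations are given as a unit quaternion [x, y, z, w].
In Python, from station import * gives the robot as it stands.
- The arm moves only by the tool send_rows, never from a script. Its argument "increments" is a list of rows, each a list of 5 numbers: the shift along the tool's x, y, z in m, then the turn about the tool's z in rad, then the gripper command: -1 is shut, 1 is fully open, values between are in proportion. In form: [[dx, dy, dz, spin, grip], ...]. A call has 1 to 8 rows; each row is the pose to reach, as a shift and turn from the pose commanded when the call began, along the tool's axes at that moment; what a row does not reach only later rows make up. A row lasts 1/8 s, in which the tool goes at most 62.5 mm and 10.7 degrees, less where a joint would pass 70% of its speed; a pose out of reach is approached as far as the arm can. A call with a gripper value outside its range is refused whole. The fingers move at their own pace and stop on an object; "newtons" is the grip in N (left out, the last holds). Time passes only in rows, so rows that repeat a pose let the fingers close. It gives the time, the measured TCP pose, the force, the opening and the grip force at its end, in the units of the state.
- sense(): the state, without advancing time (a new reading comes with each control period).
- snapshot(name): name is "scene" or "top"; returns a dict with "img" (384x512x3 uint8, blue, green, red), "z_map" (384x512 float32, m along the optical axis (not along the pixel's ray), 0 where there is no reading), "intrinsics" (3x3 intrinsics, pixels), "k1" (the pictures are not rectified: a ray, as slopes to the right and down, at radius r is drawn at 1 + k1 r^2 times it, then the intrinsics apply), "rvec" (rotation vector, rad) and "tvec" (3), from world to camera coordinates, as OpenCV has them. Camera axes: x right, y down, z forward; pixel columns grow to the right and rows downward; lengths in m; the calibration is good to about 2 mm. A picture is of the moment at which its call begins.
- finish_job(): hands the job in; it is judged then, once.
Trained networks look in a picture, given as the dict that the camera call returned (one of the last four; its "shot" number tells which), for a name from the list of things; names that differ only in an ending like _2 or _b are one class to them, and where a whole thing is asked for, a point or a joint stands for the part that bears it (a point fixed in the world has none). Each returns a list of dicts, best first, with "conf" (0 to 1); they miss things now and then, are a little off and sometimes report something else, mostly with a low value. They report only what shows in the picture. A call takes as long as a camera call.
- spot_in(picture, label): "centre" ([x, y, z] in m, in world coordinates, good to about 4 mm: the middle of the surface that is visible of it).
- regions_of(picture, label): "pixels" (384x512 bool, what is visible of it).
- pinpoint(picture, label): "centre" ([x, y, z] in m, in world coordinates, good to about 4 mm: a listed point, or the origin of a listed thing).
The state is a dict: "time_s": time; "q": joint angles; "joint_velocities": joint speeds; "joint_efforts": joint torques, N m; "tool_pos": TCP position; "eef_rot": TCP orientation; "wrist_force": force on the tool from outside, world axes, zero at the start; "wrist_torque": the same for the moment, N m; "gripper_width": finger opening in m; "grasp_force": force on a finger pad.
Only numpy, scipy, OpenCV 4.12 (cv2) and the standard library are available. Lean on these libraries where they do the work, as an engineer would, in place of code of your own. Each camera call takes 0.05 s, during which the arm holds its last target. There are 200 camera calls.

## Working session

There is one attempt and no reset: what is moved stays moved. The work goes in short steps, Python scripts to look and compute and a tool call to move; the robot and the scene stay as the last step left them, time stands still between calls to the robot, and variables do not carry over. Pictures are saved under pics/ and viewed, at most 10 in all, crops included, and the job is handed in when it is done.

Besides the shell and the picture viewer there is one more tool, called after ">>>" as a command line: name --pt "numbers of a row" for each row, then --argument value for the rest. send_rows: Moves the arm, as the interface text tells. Its arguments: {"type":"object","properties":{"increments":{"type":"array","items":{"type":"array","items":{"type":"number"}}},"newtons":{"type":"number"}},"required":["increments"]}

```bash
mkdir -p pics; python3 - <<'E'
from station import *
import cv2,numpy as np
s=sense();print(s['time_s'],s['tool_pos'],s['eef_rot'],s['gripper_width'],s['wrist_force'])
for n in("scene","top"):
    p=snapshot(n);cv2.imwrite(f"pics/{n}0.png",p["img"])
    for l in "console mains_on stirrer_on start_top stop_top up_top down_top strip strip_rocker_on bath_base pot bottle weight carton".split():
        r=pinpoint(p,l)
        print(n,l,[(np.round(d["centre"],3).tolist(),round(float(d["conf"]),2)) for d in r[:2]])
E
```

```text
0.0 [0.17775504 0.59853839 0.22144224] [ 1.43891983e-01  9.89592925e-01 -9.35796481e-04 -2.51865619e-04] 0.08697496334867735 [-0.04522934 -0.62941151 -0.15451634]
scene console [([0.621, -0.022, -0.003], 0.84)]
scene mains_on [([0.566, 0.085, 0.077], 0.41)]
scene stirrer_on [([0.568, 0.025, 0.078], 0.4)]
scene start_top [([0.551, -0.07, 0.073], 0.46)]
scene stop_top [([0.549, -0.132, 0.074], 0.49), ([0.406, 0.358, 0.055], 0.25)]
scene up_top [([0.615, -0.07, 0.086], 0.42)]
scene down_top [([0.614, -0.131, 0.085], 0.4)]
scene strip [([0.44, -0.361, -0.002], 0.83)]
scene strip_rocker_on []
scene bath_base [([0.396, 0.362, -0.003], 0.6)]
scene pot [([0.405, 0.355, 0.056], 0.73)]
scene bottle [([0.381, -0.098, 0.003], 0.86)]
scene weight [([0.379, 0.123, 0.003], 0.65)]
scene carton [([0.664, 0.376, 0.0], 0.94)]
top console [([0.619, -0.023, -0.004], 0.67), ([0.443, -0.359, -0.007], 0.46)]
top mains_on [([0.609, -0.07, 0.087], 0.7), ([0.566, 0.087, 0.078], 0.44)]
top stirrer_on [([0.561, 0.022, 0.075], 0.69)]
top start_top [([0.554, -0.071, 0.071], 0.44)]
top stop_top [([0.547, -0.136, 0.073], 0.62), ([0.376, 0.123, 0.001], 0.25)]
top up_top [([0.61, -0.069, 0.087], 0.42), ([0.548, -0.134, 0.071], 0.38)]
top down_top [([0.613, -0.13, 0.092], 0.41)]
top strip [([0.442, -0.36, -0.005], 0.76)]
top strip_rocker_on [([0.54, -0.339, 0.053], 0.49), ([0.551, -0.072, 0.07], 0.22)]
top bath_base [([0.401, 0.36, 0.001], 0.63), ([0.551, -0.071, 0.071], 0.5)]
top pot [([0.403, 0.36, 0.058], 0.76)]
top bottle [([0.381, -0.095, 0.0], 0.82)]
top weight [([0.377, 0.122, 0.001], 0.75)]
top carton [([0.667, 0.377, 0.001], 0.7), ([0.382, -0.094, -0.001], 0.55)]
```

View pics/top0.png

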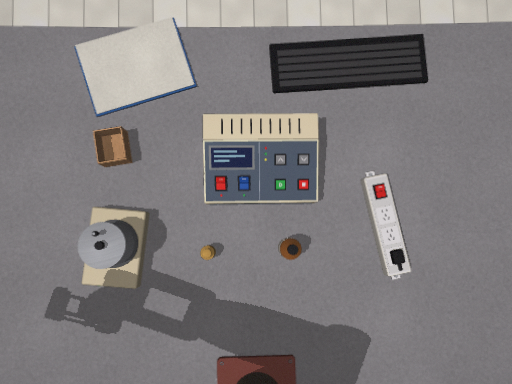

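View pics/scene0.png

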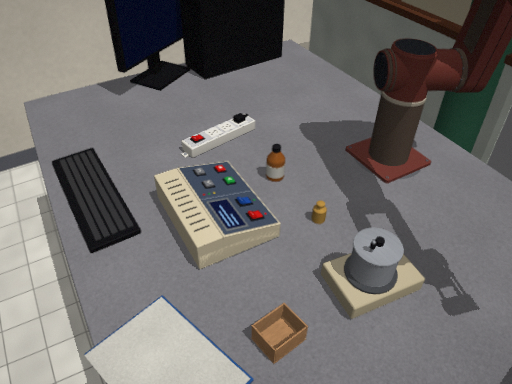

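The top view shows the console centred at about (261,158). Along its front row are the red mains rocker (221,183), blue stirrer (244,183), green start (280,184) and red stop (304,184). The strip is on the right, with its red rocker at (380,191) and the plug at (398,258). The weight is at (208,253), the bottle at (291,249), the pot at (108,244) and the carton at (112,147). The scene view agrees. Next I'll refine the positions from colour and depth.

```bash
cat > h.py <<'E'
from station import *
import cv2,numpy as np
def cloud(p):
    K=p["intrinsics"];h,w=p["z_map"].shape
    v,u=np.mgrid[:h,:w].astype(float)
    d=np.array([p["k1"],0,0,0,0],float)
    n=cv2.undistortPoints(np.stack([u.ravel(),v.ravel()],1)[:,None],K,d)[:,0]
    z=p["z_map"].ravel()
    c=np.c_[n*z[:,None],z]
    R=cv2.Rodrigues(np.array(p["rvec"],float))[0]
    return ((c-np.ravel(p["tvec"]))@R).reshape(h,w,3)
E
python3 - <<'E'
from h import *
for n in("top","scene"):
    p=snapshot(n);C=cloud(p);hsv=cv2.cvtColor(p["img"],cv2.COLOR_BGR2HSV);H,S,V=[hsv[...,i].astype(int) for i in range(3)]
    work=(C[...,0]>.45)&(C[...,0]<.7)&(abs(C[...,1])<.42)&(C[...,2]>.03)&(C[...,2]<.12)&(p["z_map"]>0)&(S>150)&(V>60)
    for nm,m in(("red",(H<8)|(H>172)),("blue",(H>105)&(H<125)&(V>110)),("green",(H>50)&(H<80))):
        k,L,st,ce=cv2.connectedComponentsWithStats((work&m).astype(np.uint8))
        for i in range(1,k):
            if st[i,4]>25: 
                q=C[L==i];print(n,nm,st[i,4],np.round(ce[i]),"mean",q.mean(0).round(4),"min",np.percentile(q,3,0).round(3),"max",np.percentile(q,97,0).round(3))
    m=regions_of(p,"strip")
    if m:
        q=C[m[0]["pixels"]];q=q[(q[:,2]>.033)&(q[:,2]<.046)]
        print("strip rect",cv2.minAreaRect(q[:,:2].astype(np.float32)))
    m=regions_of(p,"console")
    if m:
        q=C[m[0]["pixels"]];q=q[(q[:,2]>.05)&(q[:,2]<.1)]
        print("console rect",cv2.minAreaRect(q[:,:2].astype(np.float32)))
E
```

```text
top red 131 [221. 183.] mean [0.5579 0.0819 0.0748] min [0.542 0.07  0.069] max [0.573 0.094 0.084]
top red 69 [303. 184.] mean [ 0.5518 -0.1327  0.074 ] min [ 0.54  -0.146  0.069] max [ 0.564 -0.122  0.078]
top red 119 [380. 191.] mean [ 0.5313 -0.3408  0.0483] min [ 0.516 -0.354  0.042] max [ 0.547 -0.33   0.055]
top blue 94 [244. 183.] mean [0.5568 0.0222 0.0746] min [0.544 0.011 0.068] max [0.572 0.032 0.082]
top green 63 [280. 184.] mean [ 0.5525 -0.0722  0.0737] min [ 0.542 -0.083  0.069] max [ 0.563 -0.062  0.077]
strip rect ((0.4440016448497772, -0.356535941362381), (0.2704434394836426, 0.06695225089788437), 10.390911102294922)
console rect ((0.6217087507247925, -0.02342836558818817), (0.29953357577323914, 0.2327200323343277), 88.94454193115234)
scene red 51 [197. 138.] mean [ 0.5297 -0.3365  0.0498] min [ 0.513 -0.349  0.045] max [ 0.545 -0.325  0.056]
scene red 49 [220. 168.] mean [ 0.5489 -0.1283  0.0735] min [ 0.537 -0.148  0.068] max [ 0.559 -0.118  0.078]
scene red 93 [255. 214.] mean [0.5558 0.0852 0.0754] min [0.539 0.066 0.068] max [0.57  0.097 0.083]
scene blue 60 [244. 200.] mean [0.5532 0.0246 0.0759] min [0.539 0.012 0.069] max [0.567 0.037 0.083]
scene green 45 [229. 180.] mean [ 0.5502 -0.0671  0.074 ] min [ 0.537 -0.086  0.069] max [ 0.559 -0.058  0.078]
strip rect ((0.43880602717399597, -0.35594552755355835), (0.27491915225982666, 0.07282361388206482), 11.320658683776855)
console rect ((0.6184350252151489, -0.02023261785507202), (0.3040674328804016, 0.23325636982917786), 89.18707275390625)
```

>>> send_rows --pt "0 0 -0.03 0 -1" --pt "-0.05 -0.03 -0.04 0 -1" --pt "-0.1 -0.06 -0.04 0 -1" --pt "-0.15 -0.1 -0.04 0 -1" --pt "-0.18 -0.15 -0.04 0 -1" --pt "-0.2 -0.2 -0.04 0 -1" --pt "-0.2 -0.25 -0.04 0 -1" --pt "-0.2 -0.25 -0.04 0 -1"

```text
time_s: 2.8
tool_pos: [0.298, 0.3003, 0.2626]
eef_rot: [0.145, 0.989, 0.0, 0.0]
wrist_force: [-0.3, 0.8, 0.5]
gripper_width: 0.0151
grasp_force: 0.0
```

>>> send_rows --pt "-0.04 -0.05 0 0 -1" --pt "-0.08 -0.1 0 0 -1" --pt "-0.12 -0.15 0 0 -1" --pt "-0.16 -0.2 0 -0.1 -1" --pt "-0.2 -0.25 0 -0.2 -1" --pt "-0.24 -0.3 0 -0.3 -1" --pt "-0.28 -0.35 0 -0.4 -1" --pt "-0.31 -0.4 0 -0.478 -1"

```text
time_s: 3.8
tool_pos: [0.4816, -0.1649, 0.2627]
eef_rot: [-0.096, 0.995, -0.0, 0.001]
wrist_force: [0.8, -0.1, 0.6]
gripper_width: 0.0002
grasp_force: 0.0
```

>>> send_rows --pt "-0.01 -0.06 0 0 -1" --pt "-0.02 -0.12 0.03 0 -1" --pt "-0.032 -0.174 0.08 0 -1" --pt "-0.032 -0.174 0.13 0 -1" --pt "-0.032 -0.174 0.16 0 -1" --pt "-0.032 -0.174 0.18 0 -1" --pt "-0.032 -0.174 0.18 0 -1" --pt "-0.032 -0.174 0.18 0 -1"

```text
time_s: 4.8
tool_pos: [0.5456, -0.3284, 0.0845]
eef_rot: [-0.095, 0.996, -0.001, 0.001]
wrist_force: [0.2, 0.5, 0.5]
gripper_width: 0.0004
grasp_force: 0.0
```

```bash
python3 - <<'E'
from h import *
s=sense();print(s['tool_pos'],s['eef_rot'],s['wrist_force'])
a=snapshot("top")["img"][140:260,300:460];b=snapshot("scene")["img"][70:190,120:280]
cv2.imwrite("pics/c1.png",np.hstack([cv2.resize(x,(400,300)) for x in(a,b)]))
E
```

```text
[ 0.54558171 -0.32843493  0.08452757] [-0.09471563  0.99550309 -0.00108851  0.00116757] [0.16097357 0.5462784  0.46685249]
```

View pics/c1.png

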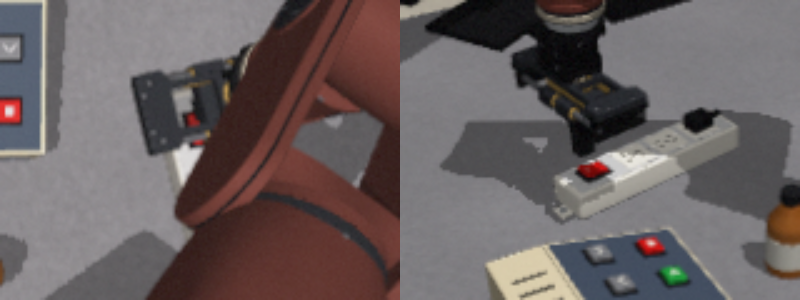

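The fingers hang about 8 mm to the console side of the rocker (crop, right half: finger at (580,140), rocker at (593,168)). I'll shift over and press gently.

>>> send_rows --pt "0 -0.009 0 0 -1" --pt "0 -0.009 0.01 0 -1" --pt "0 -0.009 0.02 0 -1" --pt "0 -0.009 0.02 0 -1"

```text
time_s: 5.4
tool_pos: [0.5446, -0.3358, 0.0605]
eef_rot: [-0.094, 0.996, 0.001, -0.001]
wrist_force: [-0.3, 0.5, -0.0]
gripper_width: 0.0002
grasp_force: 0.0
```

>>> send_rows --pt "0 0 0.005 0 -1" --pt "0 0 0.01 0 -1" --pt "0 0 0.013 0 -1" --pt "0 0 0.016 0 -1" --pt "0 0 0.018 0 -1" --pt "0 0 0.018 0 -1"

```text
time_s: 6.15
tool_pos: [0.546, -0.3368, 0.0472]
eef_rot: [-0.095, 0.996, -0.0, -0.0]
wrist_force: [-5.6, 4.6, 17.5]
gripper_width: 0.0007
grasp_force: 8.5
```

>>> send_rows --pt "0 0 -0.03 0 -1" --pt "0 0 -0.06 0 -1" --pt "-0.01 0.06 -0.08 0 -1" --pt "-0.025 0.12 -0.1 0 -1" --pt "-0.04 0.18 -0.1 0.07 -1" --pt "-0.06 0.24 -0.1 0.14 -1" --pt "-0.08 0.3 -0.1 0.213 -1" --pt "-0.08 0.3 -0.1 0.213 -1"

```text
time_s: 7.15
tool_pos: [0.5678, -0.023, 0.1444]
eef_rot: [0.009, 1.0, 0.0, -0.0]
wrist_force: [-0.4, -0.8, -0.1]
gripper_width: 0.0006
grasp_force: 0.0
```

```bash
python3 - <<'E'
from h import *
s=sense();print(s['tool_pos'],s['eef_rot'],s['wrist_force'])
pt=snapshot("top");a=pt["img"][140:260,300:460];b=snapshot("scene")["img"][70:190,120:280]
C=cloud(pt)
for v in range(184,200,2): print(v,C[v,377:384:2,2].round(3))
cv2.imwrite("pics/c2.png",np.hstack([cv2.resize(x,(400,300)) for x in(a,b)]))
E
```

```text
[ 0.56779193 -0.02304225  0.14437003] [ 9.43752627e-03  9.99955365e-01  3.83782060e-04 -2.30121788e-04] [-0.44752653 -0.75353718 -0.12670942]
184 [0.043 0.042 0.047 0.048]
186 [0.049 0.049 0.049 0.044]
188 [0.049 0.048 0.049 0.046]
190 [0.047 0.05  0.045 0.049]
192 [0.042 0.047 0.048 0.052]
194 [0.05  0.053 0.052 0.052]
196 [0.046 0.05  0.052 0.052]
198 [0.045 0.043 0.044 0.047]
```

View pics/c2.png

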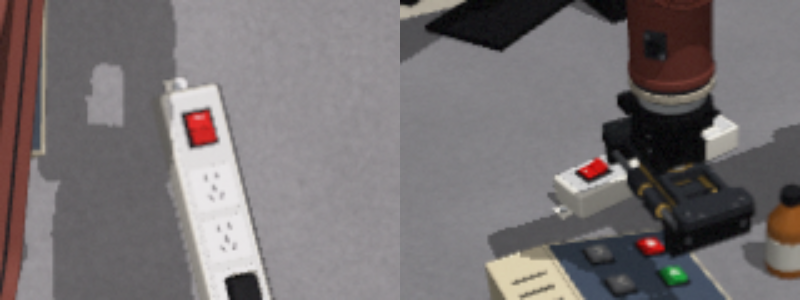

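The strip rocker is now on: its socket-side half stands at 0.052 m and the ON half lies level at about 0.048 m. Next is the mains rocker.

>>> send_rows --pt "0 0.05 0 0 -1" --pt "0 0.107 0 0 -1" --pt "0 0.107 0.03 0 -1" --pt "0 0.107 0.05 0 -1" --pt "0 0.107 0.052 0 -1" --pt "0 0.107 0.052 0 -1"

```text
time_s: 8.0
tool_pos: [0.571, 0.0787, 0.0928]
eef_rot: [0.013, 1.0, -0.0, 0.0]
wrist_force: [0.2, 0.1, -0.5]
gripper_width: 0.0002
grasp_force: 0.0
```

```bash
python3 - <<'E'
from h import *
s=sense();print(s['tool_pos'],s['eef_rot'],s['wrist_force'])
b=snapshot("scene")["img"][130:280,150:350]
cv2.imwrite("pics/c3.png",cv2.resize(b,(800,600)))
E
```

```text
[0.57095403 0.07865029 0.09279467] [ 1.27711524e-02  9.99918441e-01 -7.69111852e-05  4.82103495e-05] [ 0.21954712  0.1480157  -0.52954624]
```

View pics/c3.png

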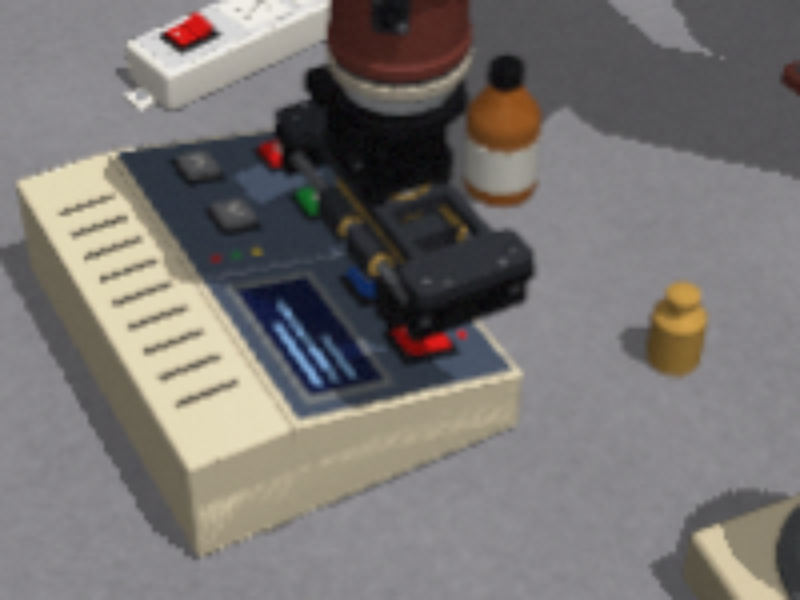

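The fingertips sit just above the mains rocker (425,340), about 5 mm towards the stirrer side. I'll correct that and press.

>>> send_rows --pt "0 0.005 0 0 -1" --pt "0 0.005 0.006 0 -1" --pt "0 0.005 0.011 0 -1" --pt "0 0.005 0.014 0 -1" --pt "0 0.005 0.017 0 -1" --pt "0 0.005 0.019 0 -1" --pt "0 0.005 0.02 0 -1" --pt "0 0.005 0.02 0 -1"

```text
time_s: 9.05
tool_pos: [0.571, 0.085, 0.0756]
eef_rot: [0.012, 1.0, -0.0, 0.0]
wrist_force: [-8.8, -1.0, 21.3]
gripper_width: 0.0005
grasp_force: 11.1
```

>>> send_rows --pt "0 0 -0.015 0 -1" --pt "0 0 -0.03 0 -1" --pt "0 -0.03 -0.03 0 -1" --pt "0 -0.061 -0.03 0 -1" --pt "0 -0.061 -0.03 0 -1" --pt "0 -0.061 -0.03 0 -1"

```text
time_s: 9.8
tool_pos: [0.5691, 0.0243, 0.1026]
eef_rot: [0.012, 1.0, 0.0, -0.0]
wrist_force: [0.9, -0.6, -0.3]
gripper_width: 0.0002
grasp_force: 0.0
```

```bash
python3 - <<'E'
from h import *
s=sense();print(s['tool_pos'],s['eef_rot'],s['wrist_force'])
p=snapshot("scene");b=p["img"][150:250,190:324]
cv2.imwrite("pics/c4.png",cv2.resize(b,(800,600)))
C=cloud(p);hsv=cv2.cvtColor(p["img"],cv2.COLOR_BGR2HSV).astype(int);H,S,V=hsv[...,0],hsv[...,1],hsv[...,2]
m=((H<8)|(H>172))&(S>150)&(V>60)&(abs(C[...,1]-.084)<.02)&(abs(C[...,0]-.557)<.03)
q=C[m]
for lo in np.arange(.538,.578,.005):
    k=q[(q[:,0]>=lo)&(q[:,0]<lo+.005)]
    if len(k):print(round(lo,3),len(k),k[:,2].mean().round(4))
E
```

```text
[0.56914519 0.02425983 0.10256713] [ 1.21726720e-02  9.99925877e-01  2.23040627e-04 -1.25856802e-04] [ 0.90712475 -0.56584245 -0.30118493]
0.538 23 0.2364
0.543 24 0.1943
0.548 25 0.1703
0.553 13 0.1002
0.558 18 0.1385
0.563 17 0.2111
0.568 14 0.1113
0.573 3 0.4052
```

View pics/c4.png

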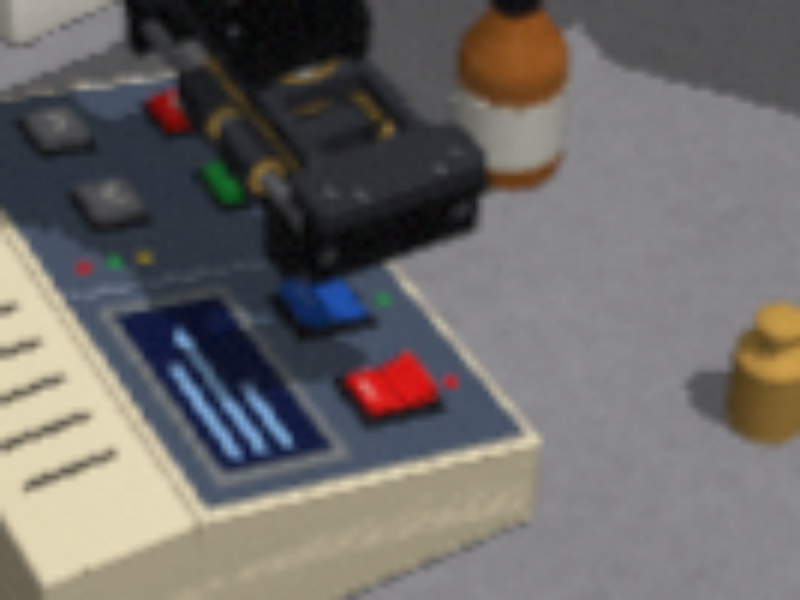

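The mains rocker is on: its front half is raised and the bar half lies flat, at (390,385). The blue stirrer at (320,303) is still off and directly below the fingers.

>>> send_rows --pt "0 0 0.01 0 -1" --pt "0 0 0.017 0 -1" --pt "0 0 0.021 0 -1" --pt "0 0 0.024 0 -1" --pt "0 0 0.027 0 -1" --pt "0 0 0.03 0 -1" --pt "0 0 0.03 0 -1"

```text
time_s: 10.72
tool_pos: [0.5696, 0.0239, 0.0756]
eef_rot: [0.012, 1.0, -0.0, 0.0]
wrist_force: [-9.2, 2.0, 21.9]
gripper_width: 0.0003
grasp_force: 10.8
```

>>> send_rows --pt "0 0 -0.015 0 -1" --pt "0 0 -0.035 0 -1" --pt "0.009 -0.05 -0.035 0 -1" --pt "0.018 -0.095 -0.035 0 -1" --pt "0.018 -0.095 -0.035 0 -1" --pt "0.018 -0.095 -0.035 0 -1"

```text
time_s: 11.48
tool_pos: [0.5492, -0.0705, 0.1081]
eef_rot: [0.012, 1.0, 0.0, 0.0]
wrist_force: [0.7, -0.6, -0.1]
gripper_width: 0.0004
grasp_force: 0.0
```

```bash
python3 - <<'E'
from h import *
s=sense();print(s['tool_pos'],s['eef_rot'],s['wrist_force'])
p=snapshot("scene");b=p["img"][150:250,190:324]
cv2.imwrite("pics/c5.png",cv2.resize(b,(800,600)))
E
```

```text
[ 0.54922263 -0.07047469  0.10805148] [1.23237917e-02 9.99924001e-01 1.61128445e-04 3.00236388e-04] [ 0.69179614 -0.59576098 -0.07815347]
```

View pics/c5.png

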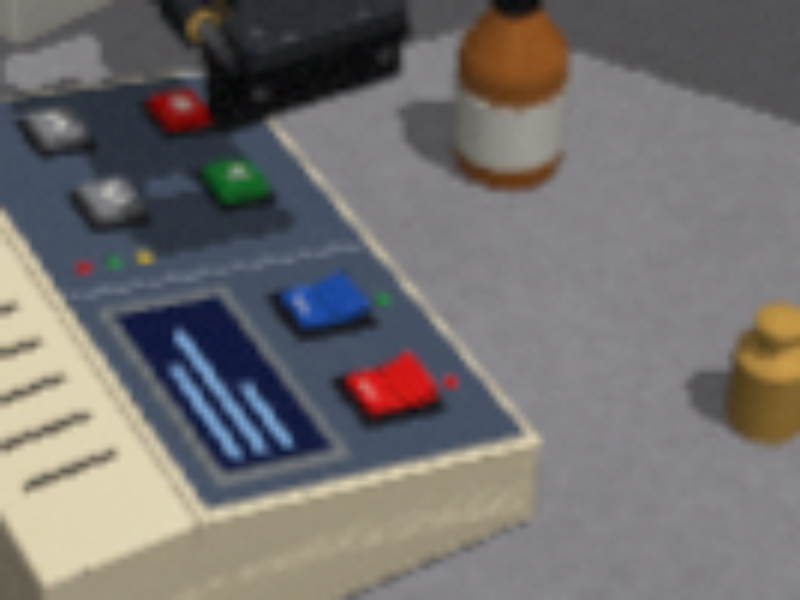

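The stirrer is on as well: its front half is raised at (325,303), like the mains rocker. The fingers are over the green key, so I'll press it now.

>>> send_rows --pt "0 0 0.015 0 -1" --pt "0 0 0.028 0 -1" --pt "0 0 0.033 0 -1" --pt "0 0 0.036 0 -1" --pt "0 0 0.039 0 -1" --pt "0 0 0.041 0 -1" --pt "0 0 0.041 0 -1" --pt "0 0 0.041 0 -1"

```text
time_s: 12.52
tool_pos: [0.549, -0.0699, 0.0698]
eef_rot: [0.012, 1.0, 0.0, -0.0]
wrist_force: [-12.8, 5.9, 24.5]
gripper_width: 0.0006
grasp_force: 13.7
```

The key is bottomed out: 24 N, well over its 4 N spring, at the expected height. Next I'll lift clear.

>>> send_rows --pt "0 0 -0.02 0 -1" --pt "0 0 -0.06 0 -1" --pt "0 0 -0.12 0 -1" --pt "0 0 -0.17 0 -1" --pt "0 0 -0.2 0 -1" --pt "0 0 -0.2 0 -1" --pt "0 0 -0.2 0 -1"

```text
time_s: 13.4
tool_pos: [0.5485, -0.0706, 0.2653]
eef_rot: [0.012, 1.0, 0.0, -0.001]
wrist_force: [-0.3, 0.3, 0.5]
gripper_width: 0.0007
grasp_force: 0.0
```

```bash
python3 - <<'E'
from h import *
s=sense();print(s['time_s'],s['tool_pos'],s['wrist_force'])
p=snapshot("scene")
for l in "pot bottle weight carton start_top".split():
    print(l,[np.round(d["centre"],3).tolist() for d in pinpoint(p,l)[:1]])
b=p["img"][110:260,150:350]
cv2.imwrite("pics/c6.png",cv2.resize(b,(800,600)))
E
```

```text
13.4 [ 0.54846473 -0.07058656  0.26526007] [-0.2518033   0.32731811  0.46104404]
pot [[0.405, 0.358, 0.056]]
bottle [[0.383, -0.097, -0.002]]
weight [[0.379, 0.121, 0.002]]
carton [[0.666, 0.377, 0.001]]
start_top [[0.551, -0.07, 0.075]]
```

View pics/c6.png

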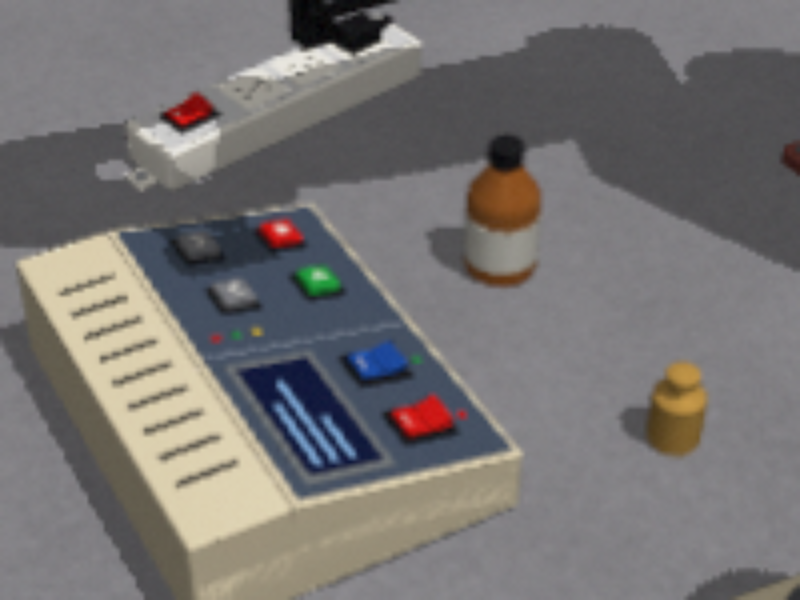

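All three rockers show on: strip (190,110), stirrer (378,362), mains (423,418). The green key (318,280) has sprung back, and the loose items are where they were.

```bash
python3 -c "
from station import *
print(finish_job())"
```

```text
the job is handed in; nothing more can be done
None
```

The bath is in service and the job is handed in: strip, mains and stirrer were switched on in that order, then the start key was pressed fully and sprang back, with nothing else disturbed in the final picture (the judge's verdict was not shown).

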